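# Clamp the little canvas in the framing jig

## Robot

A 6-joint arm with a two-finger parallel gripper is mounted at the origin on a cart in front of the work surface, level with it; the furniture and walls round the work are solid. World frame = base frame: x ahead of the robot, y to its left, z up, the work surface at z = 0. Lengths are in mm, angles in rad, forces in N, time in s.
With the tool pointing down it reaches from about 350 to 875 mm from the base axis. Payload 4.2 kg.
Tool frame: the origin (TCP) lies at the very end of the fingers, on their centre line; the grasp point (between the pads) lies arm.grip_point_offset behind it (arm.grip_point_offset is the distance from the TCP to the grasp point, in mm); z points along the fingers, y is the line along which they close (so a half turn about z gives the same grasp; the last joint's range is limited). The gripper opens to 85 mm and grips with 20 to 120 N. Pads are 22 mm wide; open, the fingers measure 114 mm over their backs; the gripper's body (76 mm by 85 mm) begins 54 mm behind the grasp point. The pads swing forward as they close: fully open they stand 13 mm farther back than shut.
Start: joints at [1.494, 0.385, 0.008, 0, -1.194, -0.259], TCP at [205.92, 590.081, 231.312] pointing down, gripper open.
Joint ranges: [-3.14, 3.14], [-1.21, 2.06], [-1.07, 1.41], [-3.16, 2.05], [-2.99, -0.16], [-3.1, 3.1]. Speed limits (rad/s): [2.79, 2.79, 3.14, 3.14, 3.14, 3.14].

## Interface

Orientations are given as a unit quaternion [x, y, z, w].
In Python, from bench import arm, cams, ticket gives the robot as it stands.
- The arm moves only by the tool servo_tool, never from a script. Its argument "commands" is a list that holds one entry, the list of rows, each a list of 7 numbers: the closure in counts, from 0 (fully open) to 255 (shut), then the shift along the tool's x, y, z in m, then the turn, a rotation vector about the tool's x, y, z in degrees. In form: [[[grip, x, y, z, ax, ay, az], ...]]. A call has 1 to 10 rows; each row shifts and turns the commanded pose from where the row before left it, along the tool's axes as they then stand; what a row does not reach is not made up. A row lasts 1/12 s, in which the tool goes at most 41.7 mm and 7.16 degrees, less where a joint would pass 70% of its speed; a pose out of reach is approached as far as the arm can. A call with a gripper value outside its range is refused whole. The fingers move at their own pace and stop on an object; the grip force is fixed at half the most. Time passes only in rows, so rows that do not move let the fingers close. It gives the time, the measured TCP pose, the force, the opening and the grip force at its end, in the units of the state.
- arm.read_state(): the state, without advancing time (a new reading comes with each control period).
- cams.get_image(name): name is "scene" or "top" or "wrist"; returns a dict with "frame" (420x560x3 uint8, blue, green, red), "K" (3x3 intrinsics, pixels), "T" (4x4, takes a point from camera to world coordinates). Camera axes: x right, y up, looking along -z (the intrinsics and any distortion apply to the point x, -y, -z); pixel columns grow to the right and rows downward; lengths in mm; the calibration is good to about 2 mm. A picture is of the moment at which its call begins. There is no depth.
- ticket.job_done(): hands the job in; it is judged then, once.
The state is a dict: "clock": time; "joints": joint angles; "joint_vel": joint speeds; "joint_efforts": joint torques, N m; "position": TCP position; "ee_rot": TCP orientation; "contact_force": force on the tool from outside, world axes, zero at the start; "wrist_torque": the same for the moment, N m; "gripper_width": finger opening in mm; "grasp_force": force on a finger pad.
Only numpy, scipy, OpenCV 4.12 (cv2) and the standard library are available. Lean on these libraries where they do the work, as an engineer would, in place of code of your own. Each camera call takes 0.05 s, during which the arm holds its last target. There are 200 camera calls.

## Task

Push the small painted canvas along the board until its far edge sits flush against the wooden back fence, then push the clamp's red-handled lever over past its centre so that it snaps down and its rubber foot holds the canvas there. Only push with the fingers: do not lift or tip the canvas, and leave the other things on the counter and the board where they are.

Things in the scene. Friction and masses are not known exactly. Their poses are not given: they have to be found in the camera images.
- jig: plywood jig fixed to the counter: board 190 mm (jig x -100 to 90) by 230 mm (y -115 to 115), 12 mm thick. Origin on the counter under the board; x points to the back fence, y left, z up. Wooden fence across the far end: inner face at x = 70, y -88 to 112, top 32 mm above the counter. Steel bracket of the toggle clamp, right of the canvas, spans x 7 to 53, y -61 to -29 mm.
- fence_face (a point): point on the fence's inner face, in jig frame (70, 35, 20) mm; x axis as the jig's. The canvas's far edge has to meet this face.
- mini_canvas: small square painted canvas, 100 x 100 x 16 mm, 50 to 90 g, loose on the board (top 28 mm above the counter), slides easily (under 1 N). Origin at the centre of its underside, z up, x and y along its edges, x roughly toward the fence. Starts 15 to 30 mm short of the fence, slightly askew; flush, its centre is at jig x = 20 mm; its jig y (about 35 mm) may stay.
- clamp (a joint): toggle lever angle (rad). 0: open, red handle leaning away from the canvas (jig -y), foot raised. 0.70: handle upright, dead centre. Grows as it swings toward the canvas (jig +y). A spring drives it away from centre either way: once past, it snaps on by itself until the foot presses the canvas top at about 1.40 with about 5 N. Tipping the open lever takes about 4 N at the knob, less near centre.
- pivot (a point): pivot of the lever, in jig frame (30, -45, 38) mm; the lever swings about the jig's x direction, in the plane jig x = 30 mm. The foot's arm, 50 mm long, stands almost upright above the pivot when open and lies level toward the canvas (jig +y) when shut.
- knob (a point): centre of the red ball, 22 mm across, at the handle's end, 75 mm from the pivot (handle 9 to 15 mm thick). Open, it is 95 mm above the counter and 48 mm outward (jig -y) of the pivot; upright, 113 mm above the counter; shut, 95 mm above the counter and 48 mm toward jig +y.
- ink_0: square ink bottle with dark blue ink, 46 x 46 x 57 mm, origin at the centre of its underside; bystander
- ink_1: square ink bottle with brown-black ink, 46 x 46 x 57 mm, origin at the centre of its underside; bystander
- eraser: white eraser in a blue sleeve, 48 x 22 x 12 mm, origin at the centre of its underside; bystander
- masking_tape: roll of masking tape lying flat, 99 mm across, 24 mm high, origin at the centre of its underside; bystander
- glue_stick: yellow glue stick with a black cap, standing, 27 mm across, 94 mm high, origin at the centre of its underside; bystander
- brass_sharpener: brass pencil sharpener, 25 x 15 x 13 mm, lying on the board's near right corner, origin at the centre of its underside; bystander
Mind the look-alikes: they are no part of the job. Leave any purple look-alike of the mini_canvas alone.

How it is judged:
By the outcome, as a careful person would: the job done as asked, in the order asked, and still so for the second after the job is handed in, with the robot touching nothing.
It also fails if it takes over 42 s, if anything falls off the work surface, if the arm or the gripper's body presses on something with over 40 N, if the wrist force passes 120 N, or if a joint passes its speed limit or range.

## Working session

There is one attempt and no reset: what is moved stays moved. The work goes in short steps, Python scripts to look and compute and a tool call to move; the robot and the scene stay as the last step left them, time stands still between calls to the robot, and variables do not carry over. Pictures are saved under pics/ and viewed, at most 10 in all, crops included, and the job is handed in when it is done.

Besides the shell and the picture viewer there is one more tool, called as name(argument=value, ...), one argument or row to a line, values as JSON. servo_tool: Moves the arm, as the interface text tells. Its arguments: {"type":"object","properties":{"commands":{"type":"array","items":{"type":"array","items":{"type":"array","items":{"type":"number"}}}}},"required":["commands"]}

```bash
mkdir -p pics
python3 - <<'E'
from bench import arm,cams
import cv2,numpy as np
for n in("scene","top"):
    d=cams.get_image(n);cv2.imwrite(f"pics/{n}0.png",d["frame"]);np.savez(f"{n}0.npz",**d)
    print(n,d["K"].round(1).tolist(),d["T"].round(3).tolist(),[k for k in d])
s=arm.read_state();print(s,arm.grip_point_offset)
E
```

```text
scene [[516.2, 0.0, 273.9], [0.0, 516.2, 210.2], [0.0, 0.0, 1.0]] [[0.79, 0.444, -0.423, 57.391], [-0.613, 0.594, -0.521, -845.257], [0.021, 0.671, 0.741, 958.255], [0.0, 0.0, 0.0, 1.0]] ['frame', 'K', 'T']
top [[406.1, 0.0, 279.5], [0.0, 406.1, 215.7], [0.0, 0.0, 1.0]] [[-0.026, 0.983, -0.18, 360.541], [-1.0, -0.027, -0.002, -227.832], [-0.006, 0.18, 0.984, 1283.447], [0.0, 0.0, 0.0, 1.0]] ['frame', 'K', 'T']
{'clock': 0.1, 'joints': array([ 1.49359792e+00,  3.85483919e-01,  6.76160598e-03, -4.05192233e-04,
       -1.19400630e+00, -2.58600882e-01]), 'joint_vel': array([ 0.00029718, -0.00178725,  0.00274353,  0.00162373,  0.00072931,
        0.00071755]), 'joint_efforts': array([-1.00576224e-03, -3.93318272e+01,  1.88927901e+01,  4.19798121e+00,
       -2.61946894e-03,  7.29230436e-06]), 'position': array([205.77200008, 589.60436745, 230.332481  ]), 'ee_rot': array([ 9.85924968e-01, -1.67185492e-01, -1.00027553e-04,  9.79229583e-04]), 'contact_force': array([ 0.19053845, -0.5541026 , -0.26696517]), 'wrist_torque': array([0.07142041, 0.01978189, 0.00352685]), 'grasp_force': 0.0, 'gripper_width': 85.94287423482098} 18.700000000000003
```

View pics/top0.png

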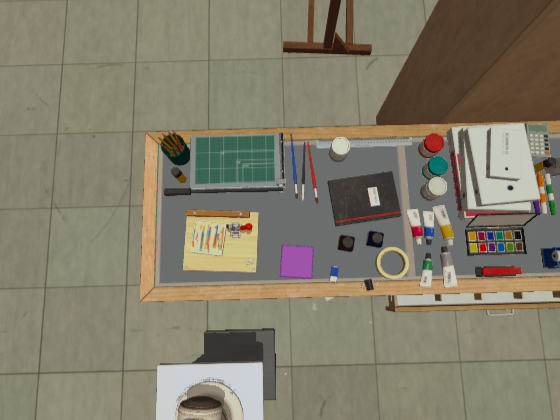

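View pics/scene0.png

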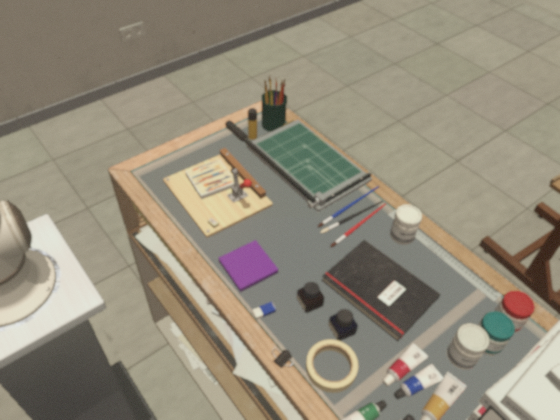

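The painted canvas (orange/blue strokes) is on the plywood jig at top px (208,238), scene px (212,177). A plain purple look-alike lies off the jig at top px (297,261), scene px (248,265). The canvas on the jig is the one described. The clamp's red knob is at top px (248,227), scene px (247,184), and the sharpener is near scene px (213,223).

```bash
cat > h.py <<'E'
import numpy as np,cv2
def ray(d,px):
    K,T=d["K"],d["T"];p=np.linalg.inv(K)@[px[0],px[1],1]
    return T[:3,3],T[:3,:3]@(p*[1,-1,-1])
def plane(d,px,z):
    o,v=ray(d,px);return o+v*(z-o[2])/v[2]
def two(d1,p1,d2,p2):
    (a,u),(b,v)=ray(d1,p1),ray(d2,p2);u=u/np.linalg.norm(u);v=v/np.linalg.norm(v)
    t=np.linalg.lstsq(np.c_[u,-v],b-a,rcond=None)[0]
    A,B=a+t[0]*u,b+t[1]*v;return (A+B)/2,np.linalg.norm(A-B)
def proj(d,P):
    T=d["T"];c=T[:3,:3].T@(np.asarray(P,float)-T[:3,3]);p=d["K"]@(c*[1,-1,-1]);return p[:2]/p[2]
def red(f):
    h=cv2.cvtColor(f,cv2.COLOR_BGR2HSV);return ((h[...,0]<6)|(h[...,0]>174))&(h[...,1]>170)&(h[...,2]>90)
E
python3 - <<'E'
from h import *
t=dict(np.load("top0.npz"));s=dict(np.load("scene0.npz"))
for c in[(184,211),(259,213),(257,272),(183,270)]: print("board",plane(t,c,12).round())
for c in[(195,217),(227,220),(223,256),(191,253)]: print("canvas",plane(t,c,28).round())
def k(d,b):
    m=red(d["frame"]);ys,xs=np.nonzero(m[b[2]:b[3],b[0]:b[1]]);return xs.mean()+b[0],ys.mean()+b[2],len(xs)
a=k(t,(225,265,215,240));b=k(s,(225,260,170,200));print(a,b,two(t,a,s,b))
cv2.imwrite("pics/tz.png",cv2.resize(t["frame"][195:285,170:290],None,fx=6,fy=6,interpolation=cv2.INTER_CUBIC))
E
```

```text
board [617.  79.  12.]
board [ 604. -160.   12.]
board [ 417. -151.   12.]
board [430.  79.  12.]
canvas [593.  40.  28.]
canvas [581. -60.  28.]
canvas [469. -48.  28.]
canvas [480.  51.  28.]
 ** On entry to DLASCL parameter number  4 had an illegal value
 ** On entry to DLASCL parameter number  4 had an illegal value
 ** On entry to DLASCL parameter number  4 had an illegal value
 ** On entry to DLASCL parameter number  4 had an illegal value
 ** On entry to DLASCL parameter number  5 had an illegal value
 ** On entry to DLASCL parameter number  4 had an illegal value<stdin>:6: RuntimeWarning: Mean of empty slice.
  ret = ret.dtype.type(ret / rcount)
Traceback (most recent call last):
  File "h.py", line 9, in two
    t=np.linalg.lstsq(np.c_[u,-v],b-a,rcond=None)[0]
      ~~~~~~~~~~~~~~~^^^^^^^^^^^^^^^^^^^^^^^^^^^^
numpy.linalg.LinAlgError: SVD did not converge in Linear Least Squares
```

servo_tool(
  commands=[
    [[100, 0.028, 0.029, 0, 0, 0, 0], [100, 0.028, 0.029, 0, 0, 0, 0], [100, 0.028, 0.029, 0, 0, 0, 0], [100, 0.028, 0.029, 0, 0, 0, 0], [100, 0.028, 0.029, 0, 0, 0, 0], [100, 0.028, 0.029, 0, 0, 0, 0], [100, 0.028, 0.029, 0, 0, 0, 0], [100, 0.028, 0.029, 0, 0, 0, 0], [100, 0.028, 0.029, 0, 0, 0, 0]],
  ],
)

```text
clock: 0.85
position: [357.9, 258.5, 231.2]
ee_rot: [0.986, -0.167, -0.0, 0.0]
contact_force: [0.3, 0.2, -0.7]
gripper_width: 52.6
grasp_force: 0.0
```

servo_tool(
  commands=[
    [[100, 0.028, 0.029, 0, 0, 0, 0], [100, 0.028, 0.029, 0, 0, 0, 0], [100, 0.028, 0.029, 0, 0, 0, 0], [100, 0.028, 0.029, 0, 0, 0, 0], [100, 0.028, 0.029, 0, 0, 0, 0], [100, 0.028, 0.029, 0, 0, 0, 0], [100, 0.028, 0.029, 0, 0, 0, 0], [100, 0, 0, 0, 0, 0, -6], [100, 0, 0, 0, 0, 0, -6], [100, 0, 0, 0, 0, 0, -5]],
  ],
)

```text
clock: 1.68
position: [475.8, 3.1, 230.7]
ee_rot: [1.0, -0.019, -0.001, 0.0]
contact_force: [0.2, -0.2, 0.1]
gripper_width: 52.2
grasp_force: 0.0
```

Run:
```python
from bench import arm,cams
from h import *
d=cams.get_image("wrist");np.savez("w1.npz",**d);cv2.imwrite("pics/w1.png",d["frame"])
print(d["K"].round(1).tolist(),d["T"].round(3).tolist())
s=arm.read_state();print(s["clock"],s["position"],s["ee_rot"],s["joints"],s["contact_force"],s["gripper_width"])
```

```text
[[314.2, 0.0, 279.7], [0.0, 314.2, 208.4], [0.0, 0.0, 1.0]] [[-0.035, 0.945, 0.325, 559.565], [-0.999, -0.033, -0.013, 0.424], [-0.002, -0.326, 0.946, 372.236], [0.0, 0.0, 0.0, 1.0]]
1.7333 [475.75217288   3.54830948 230.75831431] [ 9.99856370e-01 -1.69363999e-02 -6.23609988e-04  9.79858952e-05] [ 3.49821747e-01  1.29772320e-01 -3.43480492e-01 -2.96753538e-04
 -1.09877808e+00  1.18723525e+00] [ 0.38269824  1.03104704 -0.25532347] 51.92631148252227
```

View pics/w1.png

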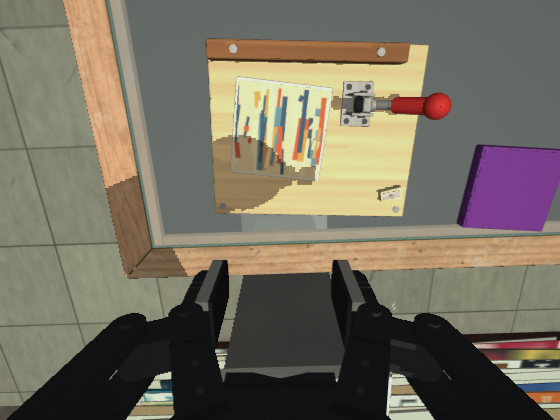

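The wrist view shows the jig clearly. Canvas top corners are at about (238,77), (331,89), (318,181) and (232,170), and the fence runs along row ~62. The knob is at (438,105), the bracket at (357,104), the sharpener at (389,194), and the purple look-alike at (512,188).

Run:
```python
from h import *
t=dict(np.load("top0.npz"));s=dict(np.load("scene0.npz"));w=dict(np.load("w1.npz"))
def red2(d,b):
    h=cv2.cvtColor(d["frame"],cv2.COLOR_BGR2HSV)[b[2]:b[3],b[0]:b[1]]
    m=(((h[...,0]<8)|(h[...,0]>172))&(h[...,1]>140)&(h[...,2]>60)).astype(np.uint8)
    ys,xs=np.nonzero(m);print(len(xs),xs.min()+b[0],xs.max()+b[0],ys.min()+b[2],ys.max()+b[2])
    return xs.mean()+b[0],ys.mean()+b[2]
kt=red2(t,(243,262,215,240));ks=red2(s,(242,260,172,196))
kw=red2(w,(424,460,85,125));print("knob",kt,ks,kw,two(w,kw,t,kt),two(w,kw,s,ks))
C=[(238,77),(331,89),(318,181),(232,170)]
P=np.array([plane(w,c,28) for c in C]);print(P.round(1),np.linalg.norm(P-np.roll(P,-1,0),axis=1).round(1),P.mean(0))
print("canvas yaw",np.degrees([np.arctan2(*(P[0]-P[3])[[1,0]]),np.arctan2(*(P[1]-P[2])[[1,0]])]))
g=lambda p,z:plane(w,p,z).round(1)
b=[g((216,216),12),g((405,216),12),g((428,45),12)];print("board",*b)
for d in zip(b[:-1],b[1:]):print(np.linalg.norm(d[1]-d[0]))
print("fence top outer",g((208,40),32),g((410,44),32),"inner bottom",g((210,62),12),g((406,65),12))
cv2.imwrite("pics/wz.png",cv2.resize(w["frame"][25:225,200:460],None,fx=3,fy=3,interpolation=cv2.INTER_CUBIC))
# canvas height check: centre of top
print(two(w,np.mean(C,0),t,proj(t,P.mean(0))))
```

```text
43 243 251 224 229
60 242 251 179 186
597 424 450 93 119
knob (np.float64(247.37209302325581), np.float64(226.6046511627907)) (np.float64(246.61666666666667), np.float64(182.91666666666666)) (np.float64(436.5108877721943), np.float64(105.60469011725293)) (array([ 549.28567069, -130.11198762,   94.28339516]), np.float64(2.9044542724329574)) (array([ 551.39502996, -131.00893661,   94.4304793 ]), np.float64(1.6808577250084085))
[[583.3  42.4  28. ]
 [568.6 -51.9  28. ]
 [472.2 -39.1  28. ]
 [488.1  56.6  28. ]] [95.5 97.2 96.9 96.2] [528.0478213    1.99183543  28.        ]
canvas yaw [-8.47088075 -7.61390752]
board [428.5  83.6  12. ] [ 420.5 -147.3   12. ] [ 607.8 -153.2   12. ]
231.03854656745054
187.39290274714244
fence top outer [617.1  68.3  32. ] [ 606.6 -127.2   32. ] inner bottom [599.9  72.5  12. ] [ 589.8 -132.4   12. ]
(array([529.33120035,   2.53941086,  21.84406098]), np.float64(1.479501711021978))
```

View pics/wz.png

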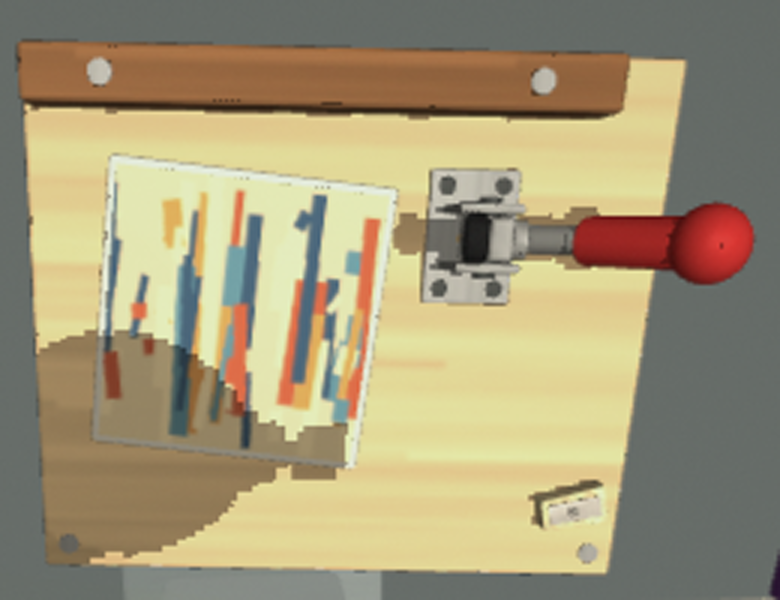

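The knob's triangulated height is 94 mm against 95 expected. Jig origin is about (524.4, -35.7) with yaw about -2.2°, which predicts the knob to within 1 mm. The canvas centre is at about jig (2, 38), roughly 18 mm short and 6° askew. It is the only painted canvas. I'll go behind it with half-open fingers.

servo_tool(
  commands=[
    [[100, -0.025, 0, 0.03, 0, 0, 0], [100, 0, 0, 0.04, 0, 0, 0], [100, 0, 0, 0.04, 0, 0, 0], [100, 0, 0, 0.04, 0, 0, 0], [100, 0, 0, 0.03, 0, 0, 0], [100, 0, 0, 0.02, 0, 0, 0], [100, 0, 0, 0.01, 0, 0, 0], [100, 0, 0, 0.005, 0, 0, 0], [100, 0, 0, 0, 0, 0, 0]],
  ],
)

```text
clock: 2.48
position: [450.4, 5.3, 15.3]
ee_rot: [1.0, -0.02, -0.001, 0.001]
contact_force: [-0.2, -0.6, 0.9]
gripper_width: 52.0
grasp_force: 0.0
```

Run:
```python
from bench import arm,cams
from h import *
d=cams.get_image("wrist");np.savez("w2.npz",**d);cv2.imwrite("pics/w2.png",d["frame"])
s=arm.read_state();print(s["clock"],s["position"],s["ee_rot"],s["contact_force"],s["gripper_width"])
```

```text
2.5333 [451.04860922   5.45776464  16.19462769] [ 9.99804932e-01 -1.97480484e-02 -2.89770242e-04  1.70554116e-04] [-0.13766     0.37527606  0.63696858] 51.86007176980523
```

View pics/w2.png

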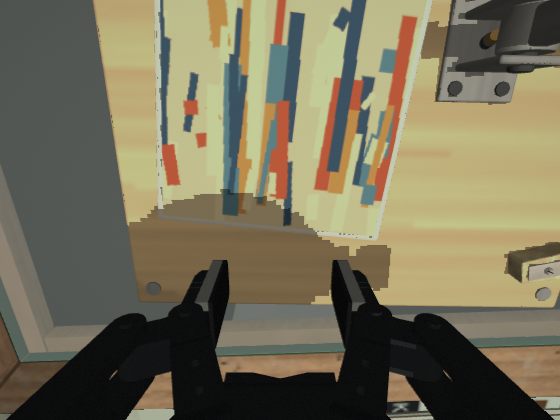

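Canvas near edge is at rows 217–238, just ahead of the finger tips at row ~265, with no contact yet. Pushing.

servo_tool(
  commands=[
    [[100, 0.004, 0, 0, 0, 0, 0], [100, 0.004, 0, 0, 0, 0, 0], [100, 0.003, 0, 0, 0, 0, 0], [100, 0.003, 0, 0, 0, 0, 0], [100, 0.003, 0, 0, 0, 0, 0], [100, 0.003, 0, 0, 0, 0, 0], [100, 0.003, 0, 0, 0, 0, 0], [100, 0.003, 0, 0, 0, 0, 0], [100, 0.002, 0, 0, 0, 0, 0], [100, 0, 0, 0, 0, 0, 0]],
  ],
)

```text
clock: 3.37
position: [479.6, 4.3, 16.3]
ee_rot: [1.0, -0.02, 0.0, -0.0]
contact_force: [-0.9, -0.5, 0.5]
gripper_width: 52.0
grasp_force: 0.0
```

Run:
```python
from bench import arm,cams
from h import *
d=cams.get_image("wrist");np.savez("w3.npz",**d);cv2.imwrite("pics/w3.png",d["frame"])
s=arm.read_state();print(s["clock"],s["position"],s["ee_rot"],s["contact_force"],s["gripper_width"])
```

```text
3.4167 [479.36535995   4.30567742  16.26268951] [ 9.99808447e-01 -1.95710922e-02  1.95900375e-04 -5.99115486e-05] [ 0.51753208 -0.8980243   0.65255518] 51.685652099691616
```

View pics/w3.png

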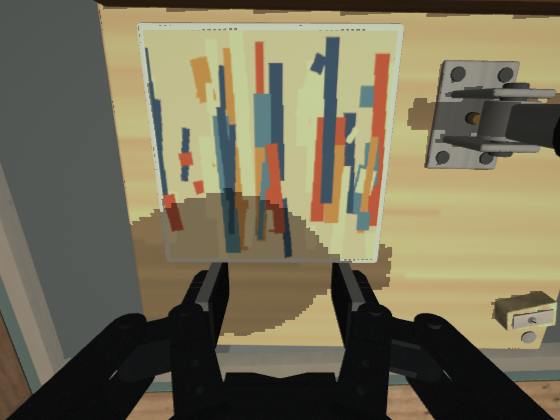

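The canvas is now square to the jig: far edge at row 24, fence base at row ~9, so a few mm remain. Continuing in 1 mm steps and watching the force.

servo_tool(
  commands=[
    [[100, 0.001, 0, 0, 0, 0, 0], [100, 0.001, 0, 0, 0, 0, 0], [100, 0.001, 0, 0, 0, 0, 0], [100, 0.001, 0, 0, 0, 0, 0], [100, 0, 0, 0, 0, 0, 0]],
  ],
)

```text
clock: 3.83
position: [483.2, 4.1, 16.3]
ee_rot: [1.0, -0.019, 0.0, -0.0]
contact_force: [-0.4, 0.5, -0.9]
gripper_width: 52.1
grasp_force: 0.0
```

servo_tool(
  commands=[
    [[100, 0.001, 0, 0, 0, 0, 0], [100, 0, 0, 0, 0, 0, 0]],
  ],
)

```text
clock: 4.0
position: [484.1, 4.1, 16.3]
ee_rot: [1.0, -0.02, 0.0, -0.0]
contact_force: [0.8, -0.4, -0.3]
gripper_width: 52.0
grasp_force: 0.0
```

Run:
```python
from bench import arm,cams
from h import *
d=cams.get_image("wrist");np.savez("w4.npz",**d)
s=arm.read_state();print(s["clock"],s["position"],s["contact_force"])
g=cv2.cvtColor(d["frame"],cv2.COLOR_BGR2GRAY).astype(int)
for c in(170,220,300,370): print(c,g[:40,c].tolist())
print(plane(d,(270,262),28), [plane(d,(270,r),28).round(1).tolist() for r in(5,10,15,20)])
```

```text
4.05 [484.13229915   4.08310697  16.34303594] [-0.40614956 -0.28742143 -0.07480486]
170 [94, 93, 91, 84, 51, 78, 73, 63, 52, 38, 31, 31, 31, 29, 28, 29, 29, 29, 27, 31, 53, 97, 98, 112, 179, 194, 195, 196, 196, 196, 195, 187, 183, 184, 183, 184, 183, 184, 184, 184]
220 [92, 93, 94, 90, 87, 81, 78, 73, 64, 51, 32, 31, 29, 30, 31, 28, 30, 29, 30, 27, 31, 57, 101, 129, 180, 194, 195, 197, 197, 197, 196, 185, 185, 185, 185, 185, 185, 186, 185, 186]
300 [90, 91, 90, 91, 92, 88, 84, 80, 76, 71, 59, 46, 30, 30, 27, 28, 29, 28, 31, 31, 26, 27, 38, 100, 181, 196, 197, 197, 197, 197, 197, 190, 186, 186, 187, 187, 187, 187, 187, 187]
370 [87, 88, 89, 89, 89, 90, 88, 84, 80, 76, 72, 63, 51, 38, 30, 31, 29, 28, 29, 30, 30, 29, 35, 100, 182, 195, 197, 197, 198, 197, 188, 189, 187, 187, 187, 187, 187, 187, 187, 187]
[496.99465904   8.6012221   28.        ] [[600.2, 3.7, 28.0], [598.6, 3.8, 28.0], [597.1, 3.9, 28.0], [595.5, 3.9, 28.0]]
```

Force is still below 1 N, with about 1–2 mm left.

servo_tool(
  commands=[
    [[100, 0.001, 0, 0, 0, 0, 0], [100, 0, 0, 0, 0, 0, 0]],
  ],
)

```text
clock: 4.22
position: [485.1, 4.0, 16.3]
ee_rot: [1.0, -0.02, 0.0, -0.0]
contact_force: [-0.2, -0.2, -1.1]
gripper_width: 51.5
grasp_force: 0.1
```

servo_tool(
  commands=[
    [[100, 0.001, 0, 0, 0, 0, 0], [100, 0, 0, 0, 0, 0, 0]],
  ],
)

```text
clock: 4.38
position: [486.0, 4.0, 16.3]
ee_rot: [1.0, -0.02, -0.0, 0.0]
contact_force: [-0.7, -0.2, 1.1]
gripper_width: 51.7
grasp_force: 0.2
```

servo_tool(
  commands=[
    [[100, 0.001, 0, 0, 0, 0, 0], [100, 0, 0, 0, 0, 0, 0]],
  ],
)

```text
clock: 4.55
position: [486.1, 3.8, 16.1]
ee_rot: [1.0, -0.02, -0.001, 0.0]
contact_force: [-3.4, 1.1, 1.3]
gripper_width: 51.9
grasp_force: 1.4
```

servo_tool(
  commands=[
    [[100, 0.001, 0, 0, 0, 0, 0], [100, 0, 0, 0, 0, 0, 0]],
  ],
)

```text
clock: 4.72
position: [486.1, 3.6, 16.0]
ee_rot: [1.0, -0.02, -0.002, 0.0]
contact_force: [-4.8, 2.2, 3.1]
gripper_width: 51.7
grasp_force: 2.6
```

Run:
```python
from bench import arm,cams
from h import *
d=cams.get_image("wrist");np.savez("w5.npz",**d)
s=arm.read_state();print(s["clock"],s["position"],s["contact_force"])
cv2.imwrite("pics/w5.png",cv2.resize(d["frame"][:60,100:420],None,fx=2.5,fy=5,interpolation=cv2.INTER_CUBIC))
```

```text
4.7667 [486.17409358   3.61561126  16.02059468] [-4.28761392  2.12914752  1.94453315]
```

View pics/w5.png

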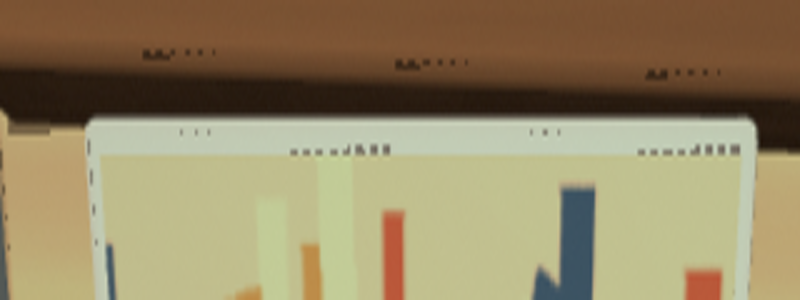

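The fingers feel about 4 N, so the canvas is on the fence. But the fence's lower edge slopes about 1° relative to the canvas edge, and the dark gap is wider at the left, so the canvas touches at the right corner only. I'll turn the tool about 1° to press the left side home.

servo_tool(
  commands=[
    [[100, 0, 0, 0, 0, 0, 0.7], [100, 0, 0, 0, 0, 0, 0.7], [100, 0, 0, 0, 0, 0, 0]],
  ],
)

```text
clock: 5.02
position: [486.7, 3.9, 16.0]
ee_rot: [0.999, -0.032, -0.001, 0.0]
contact_force: [-4.7, 3.5, 2.4]
gripper_width: 52.1
grasp_force: 2.6
```

```bash
cat > m.py <<'E'
from bench import arm,cams
from h import *
import sys
d=cams.get_image("wrist");np.savez(sys.argv[1]+".npz",**d)
s=arm.read_state();print(s["clock"],s["position"],s["ee_rot"],s["contact_force"],s["wrist_torque"])
g=cv2.GaussianBlur(cv2.cvtColor(d["frame"],cv2.COLOR_BGR2GRAY),(3,3),0).astype(float)
E=[];F=[];B=[]
def cross(col,r0,r1,th,up):
    v=g[r0:r1,col]
    for i in range(len(v)-1):
        if (v[i]<th<=v[i+1]) if up else (v[i]>th>=v[i+1]): return r0+i+(th-v[i])/(v[i+1]-v[i])
for c in range(150,390,6):
    e=cross(c,5,50,140,True)
    f=cross(c,0,40,50,False)
    if e:E.append(plane(d,(c,e),28))
    if f:F.append(plane(d,(c,f),32))
for c in list(range(112,132,3))+list(range(412,440,3)):
    b=cross(c,3,60,75,True)
    if b:B.append(plane(d,(c,b),12))
for n,P in(("canvas far",E),("fence top",F),("fence base",B)):
    P=np.array(P)
    if len(P)<5:print(n,len(P));continue
    k=np.polyfit(P[:,1],P[:,0],1)
    for _ in range(3):
        q=abs(P[:,0]-np.polyval(k,P[:,1]));P=P[q<=max(1.0,2*np.median(q))];k=np.polyfit(P[:,1],P[:,0],1)
    print(n,len(P),"yaw",-np.degrees(np.arctan(k[0])).round(2),"x at y=-45,4,50",np.polyval(k,[-45,4,50]).round(1))
E
python3 m.py w6
```

```text
5.0667 [486.69864904   3.90074613  15.97906929] [ 9.99492358e-01 -3.18319411e-02 -1.30225183e-03  2.40914670e-04] [-4.84530262  3.83891192  0.39533439] [0.98233339 1.40471748 0.18781842]
canvas far 40 yaw -3.16 x at y=-45,4,50 [594.4 597.1 599.6]
fence top 40 yaw -3.15 x at y=-45,4,50 [595.  597.7 600.3]
fence base 17 yaw -3.17 x at y=-45,4,50 [595.4 598.1 600.7]
```

Canvas edge and fence are now parallel (-3.16° vs -3.15°), in contact under about 5 N. Backing off, rising, closing the fingers and going to the outer side of the knob.

servo_tool(
  commands=[
    [[100, -0.003, 0, 0, 0, 0, 0], [100, -0.007, 0, 0, 0, 0, 0], [100, -0.02, 0, 0, 0, 0, 0], [100, 0, 0, -0.03, 0, 0, 0], [200, 0, 0, -0.03, 0, 0, 0], [255, 0, 0, -0.03, 0, 0, 0], [255, 0, 0, -0.03, 0, 0, 0], [255, 0, 0, -0.03, 0, 0, 0], [255, 0, 0, -0.03, 0, 0, 0]],
  ],
)

```text
clock: 5.82
position: [458.1, 5.7, 198.3]
ee_rot: [0.999, -0.032, 0.001, -0.0]
contact_force: [0.8, 0.8, 0.9]
gripper_width: 0.0
grasp_force: 0.0
```

servo_tool(
  commands=[
    [[255, 0.0148, 0.0264, 0, 0, 0, 0], [255, 0.0148, 0.0264, 0, 0, 0, 0], [255, 0.0148, 0.0264, 0, 0, 0, 0], [255, 0.0148, 0.0264, 0, 0, 0, 0], [255, 0.0148, 0.0264, 0, 0, 0, 0], [255, 0.0148, 0.0264, 0, 0, 0, 0], [255, 0.0148, 0.0264, 0, 0, 0, 0], [255, 0, 0, 0, 0, 0, 0]],
  ],
)

```text
clock: 6.48
position: [551.7, -189.1, 195.9]
ee_rot: [0.999, -0.034, 0.001, 0.001]
contact_force: [1.3, -0.2, 0.7]
gripper_width: -0.2
grasp_force: 0.0
```

Run:
```python
from bench import arm,cams
from h import *
d=cams.get_image("wrist");np.savez("w7.npz",**d);cv2.imwrite("pics/w7.png",d["frame"])
s=arm.read_state();print(s["clock"],s["position"],s["ee_rot"],s["contact_force"],s["gripper_width"])
print("proj knob",proj(d,(550.3,-130.5,94.4)),"tcp",proj(d,s["position"]))
```

```text
6.5333 [ 550.43862662 -187.34434065  195.65929062] [ 9.99432371e-01 -3.36859859e-02  3.62248389e-04  2.42939002e-04] [-1.05398328  0.65790038 -0.77617694] -0.1479987111015802
proj knob [209.45787485 214.99795986] tcp [277.38643822 275.15869062]
```

View pics/w7.png

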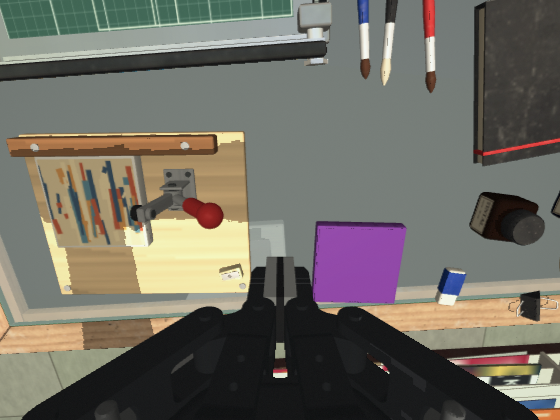

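The knob is at (209,215), where predicted. The canvas still sits against the fence and the arm stands clear on the knob's outer side. Descending to z≈90 and starting the push.

servo_tool(
  commands=[
    [[255, -0.004, 0, 0.035, 0, 0, 0], [255, 0, 0, 0.04, 0, 0, 0], [255, 0, 0, 0.03, 0, 0, 0], [255, 0, -0.01, 0, 0, 0, 0], [255, 0, -0.01, 0, 0, 0, 0], [255, 0, -0.005, 0, 0, 0, 0], [255, 0, -0.005, 0, 0, 0, 0], [255, 0, 0, 0, 0, 0, 0]],
  ],
)

```text
clock: 7.2
position: [549.3, -153.6, 93.9]
ee_rot: [1.0, -0.031, 0.002, 0.0]
contact_force: [-0.3, 0.3, 0.7]
gripper_width: -0.1
grasp_force: 0.0
```

servo_tool(
  commands=[
    [[255, 0, -0.005, 0, 0, 0, 0], [255, 0, -0.005, 0, 0, 0, 0], [255, 0, -0.005, 0, 0, 0, 0]],
  ],
)

```text
clock: 7.45
position: [550.0, -145.4, 97.4]
ee_rot: [1.0, -0.03, 0.002, 0.005]
contact_force: [-8.3, -26.7, 28.4]
gripper_width: 0.1
grasp_force: 18.0
```

The tip met the ball above its centre and is pressing along the handle, so it binds. Backing off at once and going lower.

servo_tool(
  commands=[
    [[255, 0, 0.01, 0, 0, 0, 0], [255, 0, 0.015, 0, 0, 0, 0], [255, 0, 0, 0, 0, 0, 0]],
  ],
)

```text
clock: 7.7
position: [547.3, -166.6, 92.7]
ee_rot: [0.999, -0.033, 0.001, 0.0]
contact_force: [0.5, 1.0, -0.1]
gripper_width: -0.0
grasp_force: 0.0
```

servo_tool(
  commands=[
    [[255, 0, 0, 0.01, 0, 0, 0], [255, 0, 0, 0.01, 0, 0, 0], [255, 0, 0, 0, 0, 0, 0]],
  ],
)

```text
clock: 7.95
position: [545.2, -164.2, 68.7]
ee_rot: [0.999, -0.032, -0.002, -0.0]
contact_force: [-0.5, -0.6, -0.5]
gripper_width: 0.0
grasp_force: 0.0
```

Run:
```python
from bench import arm,cams
from h import *
d=cams.get_image("wrist");np.savez("w8.npz",**d);cv2.imwrite("pics/w8.png",d["frame"])
s=arm.read_state();print(s["clock"],s["position"],s["ee_rot"],s["contact_force"],s["gripper_width"])
```

```text
8.0 [ 545.75803412 -164.34235168   69.47609879] [ 9.99499198e-01 -3.15830364e-02 -1.96182311e-03 -1.29553876e-04] [-0.14043487 -0.2152979   0.69287073] -0.020769048285321477
```

View pics/w8.png

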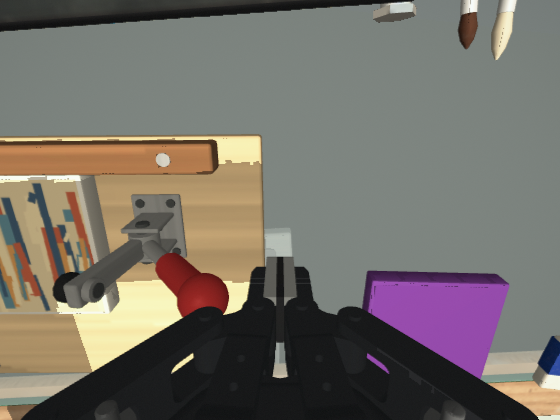

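The ball is at (203,297), the fingertips at (280,265), now below the ball's centre. The earlier force looks like a friction jam: the ball has to rise along the finger as it swings. So I'll move the finger along the knob's arc instead of straight.

servo_tool(
  commands=[
    [[255, 0.004, -0.007, 0, 0, 0, 0], [255, 0, -0.003, -0.0022, 0, 0, 0], [255, 0, -0.003, -0.0022, 0, 0, 0], [255, 0, 0, 0, 0, 0, 0]],
  ],
)

```text
clock: 8.33
position: [552.2, -151.7, 76.2]
ee_rot: [1.0, -0.031, 0.0, 0.0]
contact_force: [0.8, -3.6, -1.8]
gripper_width: -0.2
grasp_force: 1.3
```

servo_tool(
  commands=[
    [[255, 0, -0.003, -0.002, 0, 0, 0], [255, 0, 0, 0, 0, 0, 0]],
  ],
)

```text
clock: 8.5
position: [552.4, -149.2, 78.4]
ee_rot: [1.0, -0.032, 0.001, 0.0]
contact_force: [1.0, -2.7, -1.8]
gripper_width: -0.0
grasp_force: 1.7
```

servo_tool(
  commands=[
    [[255, 0, -0.003, -0.002, 0, 0, 0], [255, 0, 0, 0, 0, 0, 0]],
  ],
)

```text
clock: 8.67
position: [552.6, -146.4, 80.5]
ee_rot: [0.999, -0.032, 0.001, 0.0]
contact_force: [0.5, -5.1, 0.8]
gripper_width: 0.1
grasp_force: 2.1
```

About 4 N tangential, as expected. Continuing along the arc.

servo_tool(
  commands=[
    [[255, 0, -0.0045, -0.003, 0, 0, 0], [255, 0, -0.0045, -0.0025, 0, 0, 0], [255, 0, -0.005, -0.0024, 0, 0, 0], [255, 0, 0, 0, 0, 0, 0]],
  ],
)

```text
clock: 9.0
position: [553.5, -132.3, 89.0]
ee_rot: [1.0, -0.031, 0.001, 0.0]
contact_force: [-1.6, -4.7, 3.5]
gripper_width: -0.1
grasp_force: 2.1
```

servo_tool(
  commands=[
    [[255, 0, -0.005, -0.002, 0, 0, 0], [255, 0, -0.005, -0.0016, 0, 0, 0], [255, 0, -0.005, -0.0012, 0, 0, 0], [255, 0, 0, 0, 0, 0, 0]],
  ],
)

```text
clock: 9.33
position: [554.2, -116.2, 92.4]
ee_rot: [1.0, -0.031, 0.0, -0.0]
contact_force: [-0.1, -0.3, 1.0]
gripper_width: -0.0
grasp_force: 0.4
```

servo_tool(
  commands=[
    [[255, 0, -0.005, -0.001, 0, 0, 0], [255, 0, -0.005, 0, 0, 0, 0], [255, 0, -0.005, 0, 0, 0, 0], [255, 0, 0, 0, 0, 0, 0]],
  ],
)

```text
clock: 9.67
position: [554.8, -101.2, 93.0]
ee_rot: [1.0, -0.031, -0.0, -0.0]
contact_force: [-0.8, 0.1, -0.5]
gripper_width: 0.2
grasp_force: 0.0
```

servo_tool(
  commands=[
    [[255, 0, -0.004, 0, 0, 0, 0], [255, 0, 0, 0, 0, 0, 0], [255, 0, 0, 0, 0, 0, 0], [255, 0, 0, 0, 0, 0, 0]],
  ],
)

```text
clock: 10.0
position: [555.2, -98.4, 93.3]
ee_rot: [0.999, -0.032, -0.0, -0.0]
contact_force: [-0.2, -0.0, 0.1]
gripper_width: 0.5
grasp_force: 0.0
```

Run:
```python
from bench import arm,cams
from h import *
d=cams.get_image("top");h=cv2.cvtColor(d["frame"],cv2.COLOR_BGR2HSV)
s=arm.read_state();print(s["clock"],s["position"],s["contact_force"])
for n in("top","scene","wrist"):
    d=cams.get_image(n);np.savez("a_"+n+".npz",**d);h=cv2.cvtColor(d["frame"],cv2.COLOR_BGR2HSV)
    m=(((h[...,0]<5)|(h[...,0]>174))&(h[...,1]>180)&(h[...,2]>60)).astype(np.uint8)
    k,_,st,c=cv2.connectedComponentsWithStats(m)
    print(n,"knob open",proj(d,(550.3,-130.5,94.4)).round(),"shut",proj(d,(555,-34.5,95)).round(),[(st[i].tolist(),c[i].round().tolist()) for i in range(1,k) if st[i][4]>15])
```

```text
10.05 [555.16537492 -98.45630636  93.35716651] [-0.5357488   0.49152607  0.48765586]
top knob open [248. 226.] shut [215. 225.] [([424, 134, 20, 19, 289], [433.0, 143.0]), ([309, 149, 7, 39, 68], [312.0, 171.0]), ([467, 213, 13, 3, 26], [472.0, 214.0]), ([346, 214, 39, 7, 47], [366.0, 217.0]), ([213, 224, 11, 5, 30], [217.0, 226.0]), ([480, 244, 6, 7, 37], [482.0, 247.0]), ([481, 267, 41, 8, 285], [500.0, 270.0])]
scene knob open [246. 183.] shut [225. 160.] []
wrist knob open [344. 279.] shut [156. 282.] [([133, 244, 90, 58, 2686], [174.0, 272.0])]
```

The knob has snapped over to the shut position (top px (217,226) vs (215,225) predicted). Retreating outward and up, then checking the result.

servo_tool(
  commands=[
    [[255, 0, 0.03, 0, 0, 0, 0], [255, 0, 0.03, 0, 0, 0, 0], [255, 0, 0, -0.04, 0, 0, 0], [255, 0, 0, -0.04, 0, 0, 0], [255, -0.03, -0.02, -0.02, 0, 0, 0], [255, -0.03, -0.025, 0, 0, 0, 0], [255, -0.03, -0.025, 0, 0, 0, 0], [255, 0, -0.03, 0, 0, 0, 0], [255, 0, 0, 0, 0, 0, 0]],
  ],
)

```text
clock: 10.95
position: [466.9, -50.1, 194.3]
ee_rot: [1.0, -0.03, 0.001, -0.001]
contact_force: [0.9, -1.4, 0.2]
gripper_width: -0.2
grasp_force: 0.0
```

Run:
```python
from bench import arm,cams
from h import *
d=cams.get_image("wrist");np.savez("w9.npz",**d)
s=arm.read_state();print(s["clock"],s["position"],s["contact_force"])
c=proj(d,(550,-10,28)).astype(int);y,x=max(c[1]-90,0),max(c[0]-120,0);print(c,x,y)
cv2.imwrite("pics/w9.png",cv2.resize(d["frame"][y:y+190,x:x+260],None,fx=3,fy=3,interpolation=cv2.INTER_CUBIC))
```

```text
11.0 [467.68537834 -51.18792036 194.23734935] [-0.00361061 -0.15516148 -0.62090473]
[232 104] 112 14
```

View pics/w9.png

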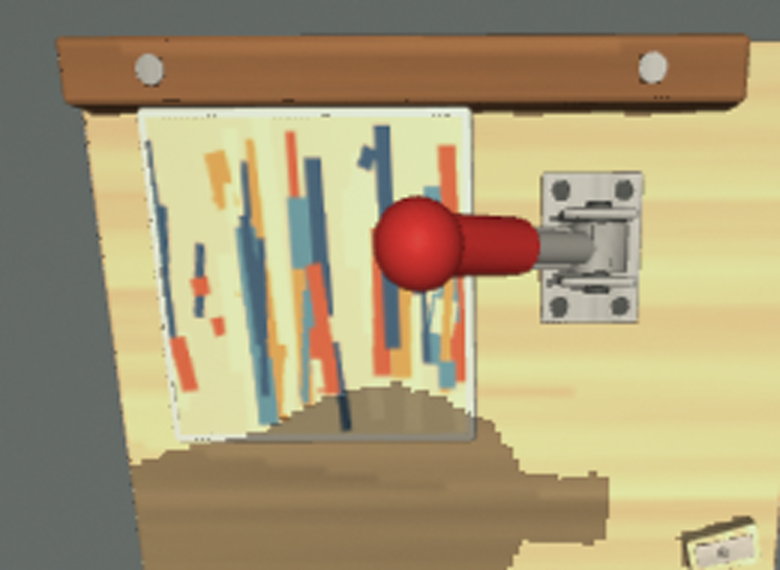

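The canvas's far edge (crop row ~107) lies along the fence's lower edge across its full width. The lever lies over the canvas with the knob at crop (418,243), the sharpener is where it was, and the arm is clear. Handing in.

```bash
python3 -c "
from bench import ticket
print(ticket.job_done())"
```

```text
the job is handed in; nothing more can be done
None
```

The canvas is flush against the back fence, and the clamp lever has snapped shut over it. I handed the job in at about 11 s with the arm clear; on the first try at the lever a fingertip jammed briefly against the knob, about 40 N at the wrist, before I backed off.

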